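# Shim the tilt table up to its height mark

### The job

A balance controller is to be calibrated at a preset pitch. Put the orange levelling wedge on the rig's base between the guide rails, thin end first, and slide it gently under the tilt table's foot screw until the red needle stands level with the green mark, creeping up so as not to drive it well past. Let go of the wedge so that it stays there carrying the table, keep the green board lying on the table, and leave the preset mark, the flux pot, the bearing and the red tape alone.

Things in the scene. Friction and masses are not known exactly. Their poses are not given: they have to be found in the camera images.
- wedge: loose orange levelling wedge, 100 long (x), 36 wide (y), 0.12 kg. Origin: centre of its flat underside. Thin end at x = +50 mm (4 mm thick); the ramp rises 1 in 3 towards -x to 24 mm thick at x = -10 mm, then a flat heel to x = -50 mm. It balances at about x = -14 mm. Friction alone holds it under the load
- wedge_fin (a point): middle of the wedge's upright grip fin, at x = -34, y = 0, z = 47 mm in the wedge's frame. The fin is 20 long (x), 14 wide (y) and stands on the heel from z = 24 to 61 mm; grip it across y
- rig: fixed rig; origin on the bench, x = the way the wedge goes in (ahead and right), z up. Base plate top z = 8 mm, x = -120 to 85, y = -75 to 75 mm (beside the gauge to y = -131). Two rails 42 mm apart, 10 mm high, x = -50 to 50 mm, mouths flared to 50 mm at x = -69; the wedge goes between them on the plate, along x at y = 0. It ends with its origin at x = -37 to -16 mm
- beam_front (a point): centre of the front face of the rig's blue bridge beam over the entry: x = -48 mm in the rig's frame, z = 88 to 140 mm, y = -78 to 78 mm, on posts at y = +-62 mm. In the end the fin's centre is only 3 to 23 mm in front of this face, so an upright gripper hits the beam: lean it back about 40 degrees, fingers pointing in under the beam
- tilt_table: steel plate 100 wide, 6 thick, 0.5 to 1.1 kg, carrying a loose green board. Hinged at its far end; origin on the hinge axis, at x = 70, z = 46 mm in the rig's frame, axes as the rig's when down. Near edge at rig x = -30 mm, underside z = 40 mm when down. Rests on a stop until lifted
- foot_axis (a point): point on the axis of the brass foot screw (10 mm thick, round end) under the table, in the table's underside, at x = -15, y = 0 in the rig's frame. The screw's end is 10 to 13 mm above the base plate, how much is not known: where it meets the ramp must be felt or seen. 3 mm of wedge travel lift the foot 1 mm and the needle about 1.43 mm
- needle_tip (a point): tip of the red needle fixed to the tilt table; with the table down it is at x = -52, y = -100, z = 46 mm in the rig's frame and it rises as the near end of the table rises
- mark (a point): centre of the inner end of the green mark, a bar 5 mm high on a black slide on the gauge post, 5 mm to the right of the needle tip (x = -52, y = -105 mm in the rig's frame), preset 5 to 10 mm above the needle's lowest position; leave it as it is
- flux_pot: bystander: white pot with amber lid, 45 mm across, 21 high; origin: centre of underside
- bearing: bystander: ball bearing, 35 mm across, 11 high; origin: centre of underside
- tape_red: bystander: roll of red tape, 58 x 60 x 18 high; origin: centre of underside
- board: green controller board, 48 x 72 x 18 mm, lying loose across the tilt table; rides up with it; origin: centre of underside

How it is judged (in metres and radians):
At the end, for the whole second after the job is handed in: The needle tip is within 2.5 mm of the height of the mark's centre (within the 5 mm green bar), held up by the wedge, which lies flat (within 3.4 degrees) on the base plate between the guide rails, lengthwise (within 8.6 degrees), carrying the table, at rest and let go (z of needle_tip in the frame of mark between -0.0025 and 0.0025 m and contact force between wedge and tilt_table above 0.3 N and angle between wedge's own z axis and vertical below 0.06 rad and angle between the x axis of wedge and the x axis of rig, either way round below 0.15 rad and z of wedge in the frame of rig below 0.011 m and linear speed of wedge below 0.01 m/s); the robot touches nothing.
It fails at once if the needle is driven more than 6 mm above the mark (z of needle_tip in the frame of mark above 0.006 m).
It fails at once if the wedge is forced against the tilt table with more than 40 N (contact force between wedge and tilt_table above 40 N).
It fails at once if a bystander (flux pot, bearing, red tape) or the board on the table is moved more than 20 mm (distance of any of flux_pot, bearing, tape_red, board from where it was at the start of the episode above 0.02 m).
It fails at once if the green mark is shifted more than 2 mm (distance of mark from where it was at the start of the episode above 0.002 m).
It also fails if it takes over 56 s, if anything falls off the work surface, if the arm or the gripper's body presses on something with over 40 N, if the wrist force passes 120 N, or if a joint passes its speed limit or range.

### The arm

A 6-joint arm with a two-finger parallel gripper is mounted at the origin on a cart in front of the work surface, level with it; the furniture and walls round the work are solid. World frame = base frame: x ahead of the robot, y to its left, z up, the work surface at z = 0. Lengths are in mm, angles in rad, forces in N, time in s.
With the tool pointing down it reaches from about 275 to 1000 mm from the base axis. Payload 8.4 kg.
Tool frame: the origin (TCP) lies on the centre line of the jaws, within the pads' length; the fingertips stand 17 mm ahead of it and the grasp point (between the pads) lies 2 mm behind it; z points along the fingers, y is the line along which they close (so a half turn about z gives the same grasp; the last joint's range is limited). The gripper opens to 85 mm and grips with 20 to 120 N. Pads are 22 mm wide; open, the fingers measure 114 mm over their backs; the gripper's body (76 mm by 85 mm) begins 54 mm behind the grasp point. The pads swing forward as they close: fully open they stand 13 mm farther back than shut.
Start: joints at [-1.176, 0.353, 1.633, -0, 1.155, -0.002], TCP at [241.542, -576.442, 248.281] pointing down, gripper open.
Joint ranges: [-2.63, 2.63], [-0.92, 2.1], [0.06, 2.66], [-1.3, 4.44], [0, 2.69], [-3.02, 3.02]. Speed limits (rad/s): [2.22, 2.22, 2.79, 3.14, 3.14, 3.14].

### API

Orientations are given as [roll, pitch, yaw] about the fixed x, y, z axes, in that order (R = Rz(yaw) Ry(pitch) Rx(roll)).
In Python, from rig import r, eyes gives the robot as it stands. The module is installed in compiled form; this text tells all that it offers.
- The arm moves only by the shell command python3 -m inch 'ROWS' [FORCE]. ROWS is JSON, a list of rows, each a list of 7 numbers: the shift along the tool's x, y, z in m, then the turn, a rotation vector about the tool's x, y, z in degrees, then the closure, from -1 (fully open) to 1 (shut). In form: [[x, y, z, rx, ry, rz, gripper], ...]. A call has 1 to 8 rows; each row shifts and turns the commanded pose from where the row before left it, along the tool's axes as they then stand; what a row does not reach is not made up. A row lasts 1/10 s, in which the tool goes at most 50 mm and 8.59 degrees, less where a joint would pass 70% of its speed; a pose out of reach is approached as far as the arm can. A call with a gripper value outside its range is refused whole. The fingers move at their own pace and stop on an object; FORCE is the grip in N (left out, the last holds). Time passes only in rows, so rows that do not move let the fingers close. It gives the time, the measured TCP pose, the force, the opening and the grip force at its end, in the units of the state.
- r.sense(): the state, without advancing time (a new reading comes with each control period).
- eyes.grab_frame(name): name is "side" or "top"; returns a dict with "img" (480x640x3 uint8, blue, green, red), "fx", "fy", "cx", "cy" (pixels), "R" (3x3) and "t" (3): a world point X has camera coordinates R X + t. Camera axes: x right, y down, z forward; pixel columns grow to the right and rows downward; lengths in mm; the calibration is good to about 2 mm. A picture is of the moment at which its call begins. There is no depth.
- r.sign_off(): hands the job in; it is judged then, once.
The state is a dict: "clock": time; "qpos": joint angles; "qvel": joint speeds; "joint_efforts": joint torques, N m; "eef_pos": TCP position; "tcp_rot": TCP orientation; "contact_force": force on the tool from outside, world axes, zero at the start; "wrist_torque": the same for the moment, N m; "opening": opening from 0.0 (shut) to 1.0 (fully open); "grasp_force": force on a finger pad.
Only numpy, scipy, OpenCV 4.12 (cv2) and the standard library are available. Lean on these libraries where they do the work, as an engineer would, in place of code of your own. Each camera call takes 0.05 s, during which the arm holds its last target. There are 200 camera calls.

## Working session

There is one attempt and no reset: what is moved stays moved. The work goes in short steps, Python scripts to look and compute and a shell command to move; the robot and the scene stay as the last step left them, time stands still between calls to the robot, and variables do not carry over. Pictures are saved under pics/ and viewed, at most 10 in all, crops included, and the job is handed in when it is done.

```bash
mkdir -p pics; python3 - <<'E'
from rig import r, eyes
import cv2,pickle
for n in("side","top"):
    f=eyes.grab_frame(n); cv2.imwrite(f"pics/{n}0.png",f["img"]); pickle.dump(f,open(f"{n}0.pkl","wb"))
    print(n,f["fx"],f["cx"],f["cy"],f["R"],f["t"])
s=r.sense();print(s)
E
```

```text
side 619.3197736368331 310.2210099707546 246.39976826879825 [[-0.71338951 -0.70065846 -0.01237462]
 [-0.274402    0.29554935 -0.91507056]
 [ 0.64480924 -0.64940611 -0.40310389]] [568.62185283 159.3035484  915.90530451]
top 570.5196526390624 316.99411914634715 235.71538966051315 [[-0.02795853 -0.99939356 -0.02075652]
 [-0.98931496  0.03063697 -0.14253869]
 [ 0.14308816  0.01654956 -0.98957157]] [ 294.31081849  500.69508229 1035.66445088]
{'clock': 0.1, 'qpos': array([-1.17639694e+00,  3.53566827e-01,  1.63406873e+00, -6.18503398e-06,
        1.15516955e+00, -2.39864578e-03]), 'qvel': array([-0.00213226,  0.00091899, -0.00138437, -0.00182313,  0.00055929,
       -0.00041808]), 'joint_efforts': array([ 1.32075318e-03, -6.06358695e+01, -3.42819607e+01,  6.61600711e-05,
        4.01722486e-03,  8.75334450e-06]), 'eef_pos': array([ 241.3869659 , -576.06966741,  247.64042712]), 'tcp_rot': array([-3.14038019e+00,  2.74717720e-06,  3.96800534e-01]), 'contact_force': array([0.41161493, 0.24751722, 0.3729836 ]), 'wrist_torque': array([0.00532998, 0.00809915, 0.01832086]), 'grasp_force': 0.0, 'opening': 0.9966459815088484}
```

View pics/side0.png

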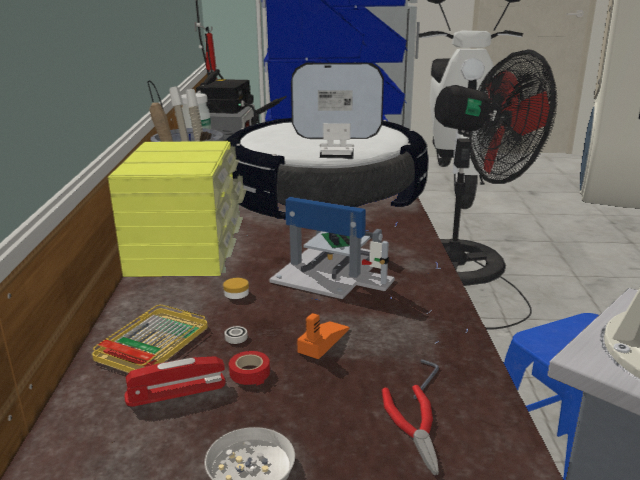

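View pics/top0.png

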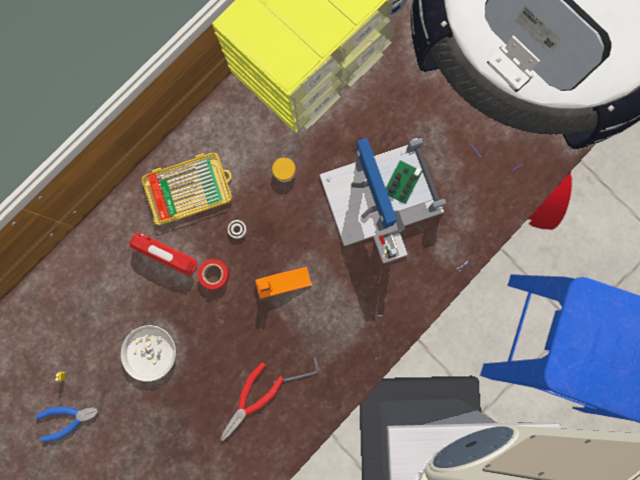

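```bash
cat > h.py <<'E'
import numpy as np,cv2,pickle
def load(n): return pickle.load(open(n+'.pkl','rb'))
def ray(f,u,v):
    R=np.array(f["R"]);t=np.array(f["t"]);d=R.T@np.array([(u-f["cx"])/f["fx"],(v-f["cy"])/f["fy"],1.]);return -R.T@t,d
def plane(f,u,v,z):
    o,d=ray(f,u,v);return o+d*(z-o[2])/d[2]
def tri(f,a,g,b):
    o,d=ray(f,*a);p,e=ray(g,*b);k=np.linalg.lstsq(np.c_[d,-e],p-o,rcond=None)[0]
    A=o+d*k[0];B=p+e*k[1];return (A+B)/2,np.linalg.norm(A-B)
def proj(f,X):
    c=np.array(f["R"])@np.array(X)+np.array(f["t"]);return np.array([f["fx"]*c[0]/c[2]+f["cx"],f["fy"]*c[1]/c[2]+f["cy"]])
def crop(f,x0,y0,w,h,s): return cv2.resize(f["img"][y0:y0+h,x0:x0+w],(w*s,h*s),interpolation=cv2.INTER_CUBIC)
E
python3 - <<'E'
from h import *
S,T=load('side0'),load('top0')
a=crop(T,245,130,200,180,4);cv2.imwrite('pics/tc.png',a[:600])
b=crop(S,265,190,140,110,4); c=crop(S,290,305,60,60,4)
m=np.zeros((600,800,3),np.uint8);m[:440,:560]=b;m[:240,560:800]=c;cv2.imwrite('pics/sc.png',m)
E
```

```text
(no output)
```

View pics/tc.png

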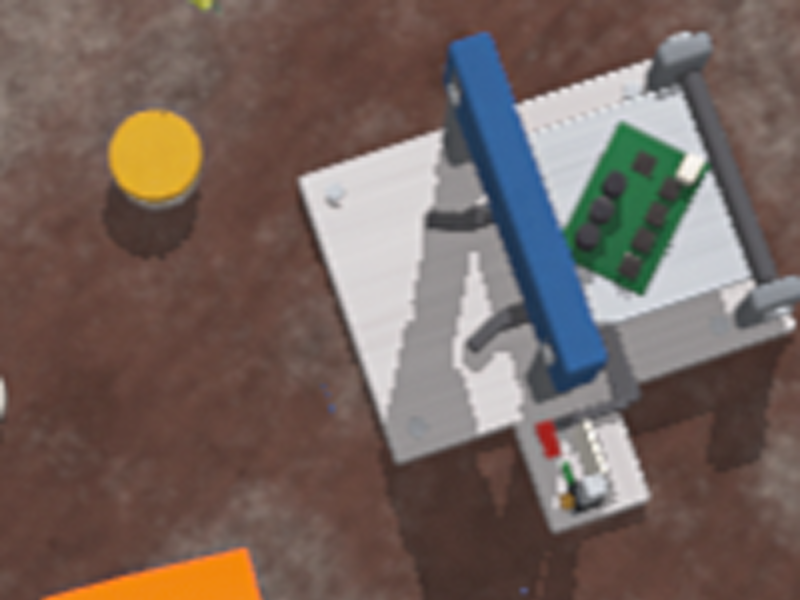

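View pics/sc.png

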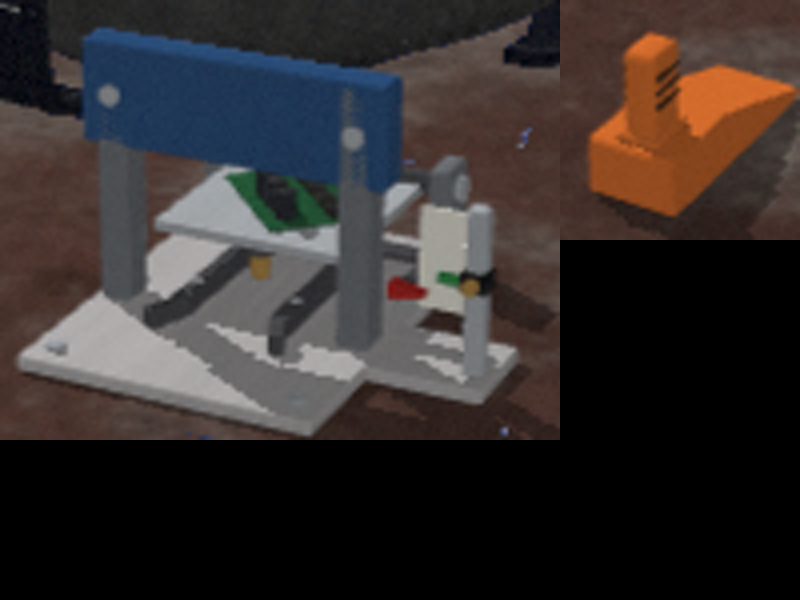

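```bash
python3 - <<'E'
from h import *
np.set_printoptions(precision=1,suppress=True)
S,T=load('side0'),load('top0')
for n,f in(('S',S),('T',T)): print(n,'cam',ray(f,0,0)[0])
t=lambda x,y:(245+x/4,130+y/4); s=lambda x,y:(265+x/4,190+y/4); w=lambda x,y:(290+(x-560)/4,305+y/4)
FL,FR=plane(T,*t(300,180),8),plane(T,*t(396,463),8)
print('T FL FR',FL,FR,np.linalg.norm(FL-FR)); 
FLs,FRs=plane(S,*s(19,360),8),plane(S,*s(308,425),8)
print('S FL FR',FLs,FRs,np.linalg.norm(FLs-FRs))
BR=plane(T,*t(797,325),8);print('T BR',BR,np.linalg.norm(BR-FR))
for nm,a in(('T top beam front L',(448,48)),('front R',(558,385)),('back L',(490,33)),('back R',(603,362))): print(nm,plane(T,*t(*a),140))
print('S beam front top L,R',plane(S,*s(86,37),140),plane(S,*s(390,82),140))
hsv=cv2.cvtColor(T['img'],cv2.COLOR_BGR2HSV)
for n,f in(('T',T),('S',S)):
    hsv=cv2.cvtColor(f['img'],cv2.COLOR_BGR2HSV);m=cv2.inRange(hsv,(5,170,90),(18,255,255))
    cs=[c for c in cv2.findContours(m,0,2)[0] if cv2.contourArea(c)>300]
    for c in cs: print(n,cv2.contourArea(c),cv2.approxPolyDP(c,2,True)[:,0].tolist())
print('S heel L, heel R, z0; thin R z4', plane(S,*w(592,190),0),plane(S,*w(672,215),0),plane(S,*w(797,93),4),plane(S,*w(720,66),24))
E
```

```text
S cam [-141.2  946.1  522. ]
T cam [ 355.4  261.7 1102.3]
T FL FR [634.1 270.7   8. ] [492.4 228.4   8. ] 147.8818465560097
S FL FR [628.2 277.8   8. ] [489.9 233.8   8. ] 145.22158159093016
T BR [553.9  31.6   8. ] 206.1053760182785
T top beam front L [657.4 203.4 140. ]
front R [507.3 162.3 140. ]
back L [663.5 184.9 140. ]
back R [516.6 142.7 140. ]
S beam front top L,R [653.9 206.  140. ] [512.1 156.6 140. ]
T 985.5 [[306, 267], [256, 279], [259, 297], [310, 285]]
S 1255.5 [[312, 313], [306, 318], [306, 331], [297, 339], [297, 351], [319, 358], [348, 327], [329, 321], [316, 327], [318, 315]]
S heel L, heel R, z0; thin R z4 [429.5 400.5   0. ] [396.2 391.7   0. ] [415.1 300.1   4. ] [428.7 330.5  24. ]
```

```bash
python3 - <<'E'
from h import *
np.set_printoptions(precision=1,suppress=True)
S,T=load('side0'),load('top0')
hsv=cv2.cvtColor(T['img'],cv2.COLOR_BGR2HSV);m=cv2.inRange(hsv,(5,150,60),(20,255,255))
c=max([c for c in cv2.findContours(m[250:310,240:330],0,2)[0]],key=cv2.contourArea)+[240,250]
print(cv2.boundingRect(c),cv2.minAreaRect(c),cv2.approxPolyDP(c,1.2,True)[:,0].tolist())
for a,z in(((256,279),24),((259,297),24),((306,267),4),((311,285),4)): print(a,z,plane(T,*a,z))
# fin top: side centre of fin top approx
print('fin top S z61',plane(S,312,316,61), 'proj in top',proj(T,plane(S,312,316,61)))
m=np.zeros((320,440,3),np.uint8);m=crop(T,245,255,80,50,8);cv2.imwrite('pics/w.png',m)
E
```

```text
(255, 267, 57, 32) ((282.59613037109375, 282.0192565917969), (20.523155212402344, 53.93906784057617), 74.74488067626953) [[306, 267], [255, 279], [259, 297], [263, 298], [310, 285]]
(256, 279) 24 [432.1 397.5  24. ]
(259, 297) 24 [398.  392.2  24. ]
(306, 267) 4 [453.8 303.    4. ]
(311, 285) 4 [418.9 294.2   4. ]
fin top S z61 [416.3 382.9  61. ] proj in top [261.5 286. ]
```

View pics/w.png

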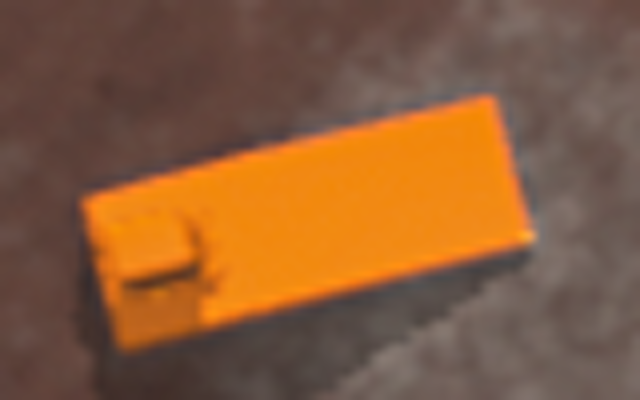

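```bash
cat >> h.py <<'E'
from scipy.spatial.transform import Rotation as Ro
RX,RY,YAW=597.,137.,-72.8   # rig estimate
def tool_R(yaw,lean): # wedge/rig yaw deg; lean back deg
    return Ro.from_euler('z',yaw+180,degrees=True)*Ro.from_euler('x',180,degrees=True)*Ro.from_euler('y',-lean,degrees=True)
def goto(s,p,yaw,lean): # shift in present tool axes (mm) and turn rotvec (deg, present tool axes)
    C=Ro.from_euler('xyz',s['tcp_rot']);return C.inv().apply(np.array(p)-s['eef_pos']),np.degrees((C.inv()*tool_R(yaw,lean)).as_rotvec())
E
python3 -m inch '[[0.0257,-0.0411,0,0,0,0,-1],[0.0257,-0.0411,0,0,0,0,-1],[0.0257,-0.0411,0,0,0,0,-1],[0.0257,-0.0411,0,0,0,0,-1],[0.0257,-0.0411,0,0,0,0,-1],[0.0257,-0.0411,0,0,0,0,-1],[0.0257,-0.0411,0,0,0,0,-1],[0.0257,-0.0411,0,0,0,0,-1]]' 60
python3 -m inch '[[0.0257,-0.0411,0,0,0,0,-1],[0.0257,-0.0411,0,0,0,0,-1],[0.0257,-0.0411,0,0,0,0,-1],[0.0257,-0.0411,0,0,0,0,-1],[0.0257,-0.0411,0,0,0,0,-1],[0.0257,-0.0411,0,0,0,0,-1],[0.0257,-0.0411,0,0,0,0,-1],[0.0257,-0.0411,0,0,0,0,-1]]'
python3 -m inch '[[0.0257,-0.0411,0,0,0,0,-1],[0.0257,-0.0411,0,0,0,0,-1],[0.0257,-0.0411,0,0,0,0,-1],[0.0257,-0.0411,0,0,0,0,-1],[0.0257,-0.0411,0,0,0,0,-1],[0,0,0,0,0,0,-1]]'
python3 -c "
from rig import r
from h import *
s=r.sense();print(s['qpos'],goto(s,[405,430,250],-77.5,0),goto(s,[405,430,250],-77.5,45))"
```

```text
clock: 0.9
eef_pos: [303.7, -191.9, 248.2]
tcp_rot: [3.142, -0.0, 0.396]
contact_force: [0.9, 0.1, 0.5]
opening: 1.004
grasp_force: 0.0
clock: 1.7
eef_pos: [366.3, 191.2, 248.3]
tcp_rot: [3.141, -0.0, 0.398]
contact_force: [1.2, -1.2, 0.6]
opening: 0.998
grasp_force: 0.0
clock: 2.3
eef_pos: [406.2, 433.3, 247.6]
tcp_rot: [-3.14, -0.001, 0.4]
contact_force: [-0.0, 0.6, 0.3]
opening: 1.002
grasp_force: 0.0
[8.14562015e-01 3.04753566e-01 1.70394776e+00 1.07689815e-03
 1.13095744e+00 1.98535466e+00] (array([-2.41783386,  2.55344174, -2.36891064]), array([-2.50330377e-02, -1.32311195e-01, -7.96076624e+01])) (array([-2.41783386,  2.55344174, -2.36891064]), array([-31.17733451, -37.51171181, -75.20184958]))
```

```bash

python3 -m inch '[[0,0,0,0,0,-7.96,-1],[0,0,0,0,0,-7.96,-1],[0,0,0,0,0,-7.96,-1],[0,0,0,0,0,-7.96,-1],[0,0,0,0,0,-7.96,-1],[0,0,0,0,0,-7.96,-1],[0,0,0,0,0,-7.96,-1],[0,0,0,0,0,-7.96,-1]]'
python3 -m inch '[[0,0,0,0,0,-7.96,-1],[0,0,0,0,0,-7.96,-1],[0,0,0,0,-7.5,0,-1],[0,0,0,0,-7.5,0,-1],[0,0,0,0,-7.5,0,-1],[0,0,0,0,-7.5,0,-1],[0,0,0,0,-7.5,0,-1],[0,0,0,0,-7.5,0,-1]]'
python3 -m inch '[[0,0,0,0,0,0,-1],[0,0,0,0,0,0,-1]]'
python3 -c "
from rig import r
from h import *
s=r.sense();d=tool_R(-77.5,45).apply([0,0,1]);g=np.array([417.3,382,50])+2*d
print(s['qpos'],d,goto(s,g-90*d,-77.5,45),goto(s,g,-77.5,45))"
```

```text
clock: 3.1
eef_pos: [405.5, 427.5, 247.9]
tcp_rot: [-3.141, 0.001, 1.514]
contact_force: [0.1, -0.3, 0.1]
opening: 1.0
grasp_force: 0.0
clock: 3.9
eef_pos: [405.7, 428.3, 248.7]
tcp_rot: [3.14, 0.79, 1.785]
contact_force: [0.5, -0.3, -1.2]
opening: 0.997
grasp_force: 0.0
clock: 4.1
eef_pos: [405.5, 428.1, 247.2]
tcp_rot: [-3.139, 0.784, 1.788]
contact_force: [0.2, 0.9, -0.6]
opening: 0.997
grasp_force: 0.0
[ 1.06884978  0.62187839  1.42356039 -0.48809134  1.72158771  0.93663851] [ 0.15304592 -0.69034553 -0.70710678] (array([105.70463511,   1.74167121,  85.20304364]), array([-0.15895969, -0.07467841, -0.02714983])) (array([105.58738989,   1.9913919 , 175.20262082]), array([-0.15895969, -0.07467841, -0.02714983]))
```

```bash

python3 -m inch '[[0.036,0,0.018,0,0,0,-1],[0.036,0.001,0.017,0,0,0,-1],[0.0336,0.001,0.030,0,0,0,-1],[0,0,0.030,0,0,0,-1],[0,0,0.030,0,0,0,-1],[0,0,0.020,0,0,0,-1],[0,0,0,0,0,0,-1],[0,0,0,0,0,0,-1]]'
python3 - <<'E'
from rig import r,eyes
from h import *
import pickle
s=r.sense();d=tool_R(-77.5,45).apply([0,0,1]);g=np.array([417.3,382,50])+2*d
print(s['qpos'],goto(s,g,-77.5,45),s['contact_force'])
m=np.zeros((600,800,3),np.uint8)
f=eyes.grab_frame('side');pickle.dump(f,open('side1.pkl','wb'));m[:480,:400]=crop(f,270,280,100,120,4)
f=eyes.grab_frame('top');pickle.dump(f,open('top1.pkl','wb'));m[:480,400:]=crop(f,225,220,100,120,4)
cv2.imwrite('pics/g1.png',m)
E
```

```text
clock: 4.9
eef_pos: [414.4, 401.6, 72.6]
tcp_rot: [3.14, 0.783, 1.783]
contact_force: [0.2, 0.5, 0.3]
opening: 0.998
grasp_force: 0.0
[ 1.04031787  0.80371738  1.53278977 -0.50247662  1.45254742  1.05773655] (array([ 1.90103551, -1.3316107 , 31.93024672]), array([-0.13096511, -0.16422912, -0.2334405 ])) [0.21984081 0.45863181 0.26838182]
```

View pics/g1.png

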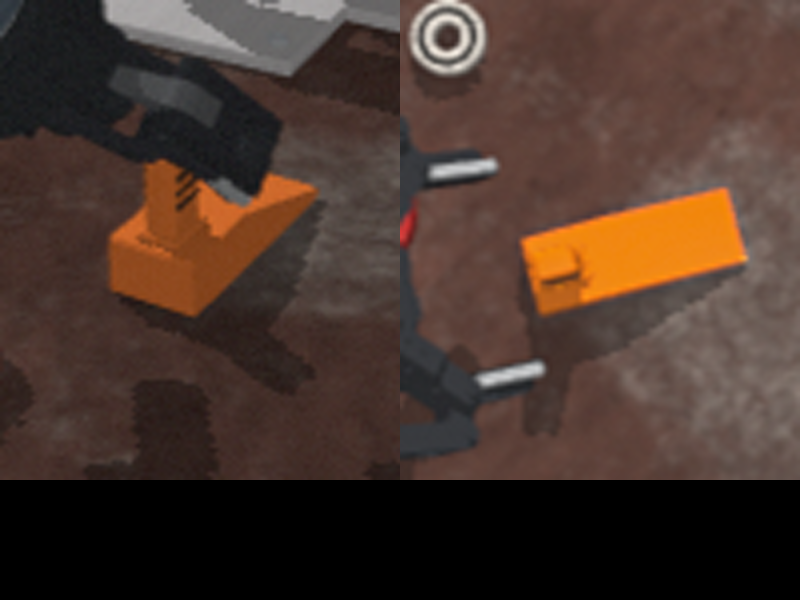

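```bash

python3 -m inch '[[0.002,-0.001,0.016,0,0,0,-1],[0,0,0.010,0,0,0,-1],[0,0,0.006,0,0,0,-1],[0,0,0,0,0,0,0.2],[0,0,0,0,0,0,1],[0,0,0,0,0,0,1],[0,0,0,0,0,0,1],[0,0,0,0,0,0,1]]' 60
python3 -m inch '[[0,0,0,0,0,0,1],[0,0,0,0,0,0,1],[0,0,0,0,0,0,1]]'
```

```text
clock: 5.8
eef_pos: [417.3, 380.8, 47.2]
tcp_rot: [3.141, 0.785, 1.786]
contact_force: [-3.7, 0.5, 0.5]
opening: 0.152
grasp_force: 62.4
clock: 6.1
eef_pos: [417.3, 380.7, 47.2]
tcp_rot: [3.141, 0.785, 1.786]
contact_force: [-0.8, 2.0, 1.4]
opening: 0.154
grasp_force: 60.9
```

```bash
cat >> h.py <<'E'
def W(x,y,z): # rig -> world
    return Ro.from_euler('z',YAW,degrees=True).apply([x,y,z])+[RX,RY,0]
def wedge_tcp(x,y,z): return W(x-34.9,y,z+47.2)
E
python3 -m inch '[[-0.01,0,-0.01,0,0,0,1],[-0.02,0,-0.02,0,0,0,1],[-0.02,0,-0.02,0,0,0,1],[0,0,0,0,0,0,1]]'
python3 -c "
from rig import r
from h import *
s=r.sense();np.set_printoptions(precision=2,suppress=True)
C=Ro.from_euler('xyz',s['tcp_rot']);C2=C.inv()
print(s['contact_force'],s['grasp_force'],C2.apply([0,0,1]),goto(s,s['eef_pos'],-72.8,45)[1], 'target',wedge_tcp(-112,0,28),'after turn shift',tool_R(-72.8,45).inv().apply(wedge_tcp(-112,0,28)-s['eef_pos']))"
```

```text
clock: 6.5
eef_pos: [418.3, 381.8, 121.8]
tcp_rot: [3.136, 0.782, 1.782]
contact_force: [0.3, -0.5, -1.1]
opening: 0.152
grasp_force: 60.6
[ 0.31 -0.55 -1.09] 60.57743310928345 [-0.7   0.   -0.71] [-3.27 -0.18 -3.61] target [553.56 277.33  75.2 ] after turn shift [-65.92  98.28 131.78]
```

```bash

python3 -m inch '[[0,0,0,-3.3,-0.2,-3.6,1],[-0.0132,0.0197,0.0264,0,0,0,1],[-0.0132,0.0197,0.0264,0,0,0,1],[-0.0132,0.0197,0.0264,0,0,0,1],[-0.0132,0.0197,0.0264,0,0,0,1],[-0.0132,0.0197,0.0264,0,0,0,1],[0,0,0,0,0,0,1],[0,0,0,0,0,0,1]]'
python3 - <<'E'
from rig import r,eyes
from h import *
import pickle
s=r.sense();np.set_printoptions(precision=2,suppress=True)
print(goto(s,wedge_tcp(-112,0,28),-72.8,45),s['contact_force'],s['qpos'])
m=np.zeros((600,800,3),np.uint8)
f=eyes.grab_frame('side');pickle.dump(f,open('side2.pkl','wb'));m[:480,:400]=crop(f,262,190,100,120,4)
f=eyes.grab_frame('top');pickle.dump(f,open('top2.pkl','wb'));m[:600,400:]=crop(f,315,140,80,120,5)
cv2.imwrite('pics/g2.png',m)
E
```

```text
clock: 7.3
eef_pos: [552.5, 274.7, 70.7]
tcp_rot: [-3.135, 0.789, 1.874]
contact_force: [-0.1, 0.4, -1.7]
opening: 0.153
grasp_force: 60.5
(array([-1.61,  1.8 , -4.74]), array([-0.27,  0.2 ,  0.13])) [-0.08  0.35 -1.69] [ 0.79  0.77  1.61 -0.71  1.29  0.89]
```

View pics/g2.png

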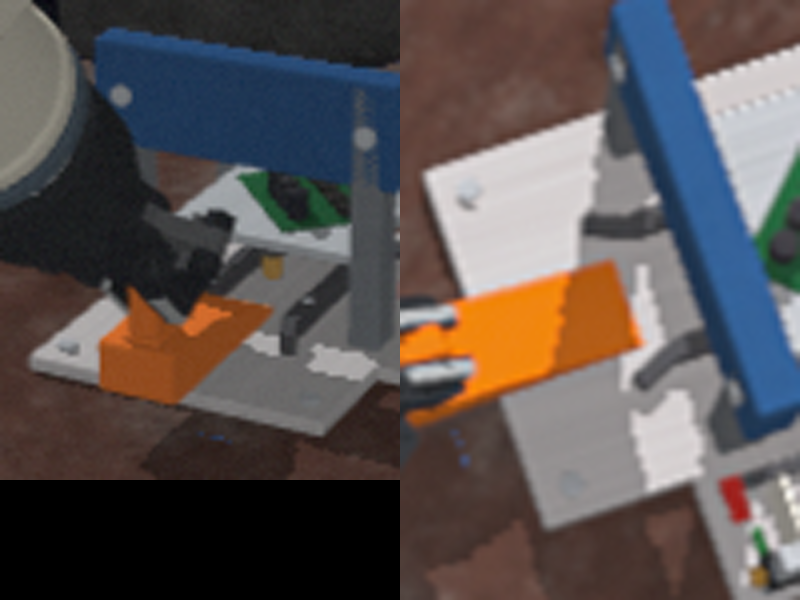

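```bash
python3 - <<'E'
from rig import r
from h import *
np.set_printoptions(precision=1,suppress=True)
T=load('top2');S=load('side2')
def rg(p): return Ro.from_euler('z',-YAW,degrees=True).apply(p-np.array([RX,RY,0]))
t=lambda x,y:(315+(x-400)/5,140+y/5)
z=r.sense()['eef_pos'][2]-47.2;print('bottom z',z)
for n,a,h in(('tip L',(612,261),z+4),('tip R',(641,347),z+4),('rail L mouth in',(585,236),18),('rail L bend in',(660,230),18),('rail R mouth in',(636,372),18),('rail R bend in',(700,335),18),('plate FL',(424,174),8),('plate FR',(546,527),8),('T beam FL',(608,10),140),('beam FR',(758,438),140),('gauge needle',(738,498),50)):
    print(n,rg(plane(T,*t(*a),h)))
s=lambda x,y:(262+x/4,190+y/4)
for n,a,h in(('tip R',(272,305),z+4),('heel L top',(102,343),z+24),('heel R top',(180,367),z+24),('heel R bot',(178,402),z),('plate FL',(32,358),8),('plate FR',(323,428),8),('rail R mouth in top',(284,333),18),('rail L mouth',(225,278),18)):
    print('S',n,rg(plane(S,*s(*a),h)))
E
```

```text
bottom z 23.998183743794016
tip L [-61.1  14.5  28. ]
tip R [-61.8 -20.8  28. ]
rail L mouth in [-66.5  29.2  18. ]
rail L bend in [-38.2  21.9  18. ]
rail R mouth in [-65.7 -27.8  18. ]
rail R bend in [-37.5 -22.2  18. ]
plate FL [-116.9   75.5    8. ]
plate FR [-117.6  -72.4    8. ]
T beam FL [-46.2  77.5 140. ]
beam FR [-48.1 -81.6 140. ]
gauge needle [-49.4 -89.9  50. ]
S tip R [-62.1 -20.9  28. ]
S heel L top [-165.5   10.5   48. ]
S heel R top [-170.9  -30.1   48. ]
S heel R bot [-159.   -22.6   24. ]
S plate FL [-123.3   72.1    8. ]
S plate FR [-126.1  -76.     8. ]
S rail R mouth in top [-67.7 -29.7  18. ]
S rail L mouth [-26.1  21.5  18. ]
```

```bash

python3 -m inch '[[0,0.0022,0,-0.7,0,-0.7,1],[0.003,0,0.003,0,0,0,1],[0.003,0,0.003,0,0,0,1],[0.0025,0,0.0025,0,0,0,1],[0,0,0,0,0,0,1],[0,0,0,0,0,0,1]]'
python3 -m inch '[[0.001,0,0.001,0,0,0,1],[0,0,0,0,0,0,1],[0,0,0,0,0,0,1]]'
python3 -m inch '[[0.001,0,0.001,0,0,0,1],[0,0,0,0,0,0,1],[0,0,0,0,0,0,1]]'
```

```text
clock: 8.0
eef_pos: [554.6, 276.2, 58.9]
tcp_rot: [-3.136, 0.789, 1.893]
contact_force: [0.7, 0.5, -1.2]
opening: 0.157
grasp_force: 60.6
clock: 8.3
eef_pos: [554.7, 276.2, 57.8]
tcp_rot: [-3.136, 0.789, 1.892]
contact_force: [0.1, 0.1, -1.3]
opening: 0.15
grasp_force: 60.6
clock: 8.6
eef_pos: [554.7, 276.2, 56.3]
tcp_rot: [-3.136, 0.789, 1.892]
contact_force: [-0.0, 0.1, -0.2]
opening: 0.15
grasp_force: 60.6
```

```bash

for i in 1; do python3 -m inch '[[0.0005,0,0.0005,0,0,0,1],[0,0,0,0,0,0,1],[0,0,0,0,0,0,1]]'; done
python3 -m inch '[[0.0005,0,0.0005,0,0,0,1],[0,0,0,0,0,0,1],[0,0,0,0,0,0,1]]'
python3 -m inch '[[0.0005,0,0.0005,0,0,0,1],[0,0,0,0,0,0,1],[0,0,0,0,0,0,1]]'
```

```text
clock: 8.9
eef_pos: [554.7, 276.2, 55.6]
tcp_rot: [-3.136, 0.789, 1.893]
contact_force: [-0.0, 0.6, -1.3]
opening: 0.15
grasp_force: 60.6
clock: 9.2
eef_pos: [554.7, 276.3, 55.1]
tcp_rot: [-3.136, 0.789, 1.892]
contact_force: [-1.1, -0.3, 1.6]
opening: 0.154
grasp_force: 60.8
clock: 9.5
eef_pos: [554.7, 276.4, 55.0]
tcp_rot: [-3.137, 0.789, 1.892]
contact_force: [-2.4, 1.6, 6.0]
opening: 0.158
grasp_force: 61.7
```

```bash

python3 -m inch '[[-0.0056,-0.0001,0.0056,0,0,0,1],[-0.0056,-0.0001,0.0056,0,0,0,1],[-0.0056,-0.0001,0.0056,0,0,0,1],[0,0,0,0,0,0,1]]'
python3 -m inch '[[-0.0056,-0.0001,0.0056,0,0,0,1],[-0.0056,-0.0001,0.0056,0,0,0,1],[-0.0056,-0.0001,0.0056,0,0,0,1],[0,0,0,0,0,0,1],[0,0,0,0,0,0,1]]'
cat > look.py <<'E'
import sys,pickle
from rig import r,eyes
from h import *
np.set_printoptions(precision=1,suppress=True)
n=sys.argv[1];s=r.sense();f=eyes.grab_frame('side');pickle.dump(f,open(f'{n}.pkl','wb'))
v=Ro.from_euler('z',-YAW,degrees=True);p=v.apply(s['eef_pos']-[RX,RY,0]);print('wedge x,y,z',p+[34.9,0,-47.2],'F rig',v.apply(s['contact_force']))
x0,y0=355,245
im=f['img'][y0:y0+35,x0:x0+45];h=cv2.cvtColor(im,cv2.COLOR_BGR2HSV)
red=cv2.inRange(h,(0,150,60),(8,255,255))|cv2.inRange(h,(172,150,60),(180,255,255));gr=cv2.inRange(h,(45,100,40),(80,255,255))
for nm,m in(('red',red),('green',gr)):
    ys,xs=np.nonzero(m)
    if len(xs): print(nm,len(xs),'box',xs.min()+x0,xs.max()+x0,ys.min()+y0,ys.max()+y0,'mean',xs.mean()+x0,ys.mean()+y0, 'tip rows',ys[xs>=xs.max()-1].mean()+y0,'inner rows',ys[xs<=xs.min()+1].mean()+y0)
E
python3 look.py s3
```

```text
clock: 9.9
eef_pos: [562.6, 253.3, 55.1]
tcp_rot: [-3.138, 0.789, 1.891]
contact_force: [2.6, -1.5, 3.1]
opening: 0.152
grasp_force: 60.8
clock: 10.4
eef_pos: [569.7, 230.8, 55.2]
tcp_rot: [-3.138, 0.79, 1.892]
contact_force: [2.7, -1.4, 5.5]
opening: 0.152
grasp_force: 61.1
wedge x,y,z [-62.8   1.7   8. ] F rig [2.1 2.1 5.5]
red 37 box 362 370 260 264 mean 365.5405405405405 262.27027027027026 tip rows 262.8 inner rows 262.22222222222223
green 13 box 375 379 258 260 mean 376.7692307692308 259.15384615384613 tip rows 259.5 inner rows 259.0
```

```bash
cat > gauge.py <<'E'
import sys
from h import *
v=Ro.from_euler('z',-YAW,degrees=True)
def rx(f,u,w,x=-52):
    o,d=ray(f,u,w);o=v.apply(o-np.array([RX,RY,0]));d=v.apply(d);return o+d*(x-o[0])/d[0]
def gauge(f,x0=355,y0=240,w=32,h=40,show=False):
    im=f['img'][y0:y0+h,x0:x0+w].astype(float);b,g,r=im[...,0],im[...,1],im[...,2]
    R=np.clip(r-np.maximum(g,b)-45,0,None);G=np.clip(g-np.maximum(r,b)-15,0,None)
    # keep the largest blobs only
    out=[]
    for A in(R,G):
        n,l,st,_=cv2.connectedComponentsWithStats((A>0).astype(np.uint8));k=1+st[1:,4].argmax();A=A*(l==k)
        ys=np.arange(h);c=[(x+x0,round(float((A[:,x]*ys).sum()/A[:,x].sum())+y0,2),int(A[:,x].sum())) for x in range(w) if A[:,x].sum()>20];out.append(c)
        if show: print(c)
    return out
def fit(c): # intensity-weighted line row(col)
    c=np.array(c,float);return np.polyfit(c[:,0],c[:,1],1,w=np.sqrt(c[:,2]))
if __name__=='__main__':
    for n in sys.argv[1:]:
        f=load(n);R,G=gauge(f,show=True)
        for c in(R,G):
            p=fit(c);print(n,[np.round(rx(f,u,np.polyval(p,u)),1).tolist() for u in (c[0][0],c[-1][0])])
E
python3 gauge.py side0 s3
python3 -c "
from h import *
a=crop(load('s3'),355,235,40,40,12);cv2.imwrite('pics/ga.png',a)"
```

```text
[(362, 262.07, 175), (363, 261.79, 212), (364, 261.86, 230), (365, 262.05, 205), (366, 262.3, 175), (367, 262.45, 165), (368, 262.49, 156), (369, 262.86, 112), (370, 262.67, 81)]
[(375, 258.85, 82), (376, 258.99, 80), (377, 259.3, 87), (378, 259.46, 84), (379, 259.47, 45)]
side0 [[-52.0, -80.0, 44.9], [-52.0, -95.5, 46.1]]
side0 [[-52.0, -104.8, 55.7], [-52.0, -112.4, 55.8]]
[(362, 262.08, 165), (363, 261.77, 209), (364, 261.85, 220), (365, 262.05, 197), (366, 262.31, 172), (367, 262.47, 165), (368, 262.5, 145), (369, 262.87, 109), (370, 262.69, 77)]
[(374, 259.19, 26), (375, 258.88, 81), (376, 259.01, 80), (377, 259.33, 82), (378, 259.48, 79), (379, 259.48, 44)]
s3 [[-52.0, -80.0, 44.9], [-52.0, -95.5, 46.1]]
s3 [[-52.0, -102.9, 55.4], [-52.0, -112.4, 55.9]]
```

View pics/ga.png

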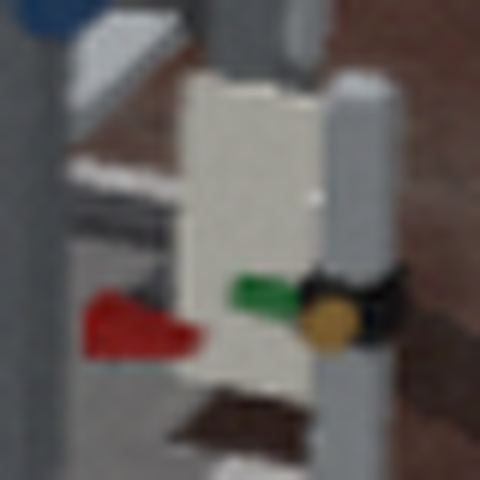

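```bash
sed -i 's/^x0,y0=355.*/from gauge import *;R,G=gauge(f);g=[rx(f,c[k][0],np.polyval(fit(c),c[k][0])) for c,k in((R,-1),(G,0))];print("tip",g[0],"mark",g[1]);sys.exit()/' look.py
python3 -m inch '[[-0.0035,-0.0003,0.0035,0,0,0,1],[-0.0035,-0.0003,0.0035,0,0,0,1],[-0.0014,0,0.0014,0,0,0,1],[0,0,0,0,0,0,1],[0,0,0,0,0,0,1]]'
python3 look.py s4
python3 -m inch '[[-0.0014,-0.0001,0.0014,0,0,0,1],[-0.0014,-0.0001,0.0014,0,0,0,1],[0,0,0,0,0,0,1]]'
python3 look.py s5
```

```text
clock: 10.95
eef_pos: [572.7, 220.0, 55.2]
tcp_rot: [-3.138, 0.789, 1.891]
contact_force: [-0.4, 2.7, 6.5]
opening: 0.154
grasp_force: 61.6
wedge x,y,z [-51.6   1.3   8. ] F rig [-2.7  0.4  6.5]
tip [-52.  -95.5  46.1] mark [ -52.  -102.9   55.4]
clock: 11.3
eef_pos: [573.7, 216.4, 55.2]
tcp_rot: [-3.139, 0.788, 1.891]
contact_force: [-0.4, 2.1, 7.3]
opening: 0.152
grasp_force: 61.7
wedge x,y,z [-47.9   1.3   8. ] F rig [-2.1  0.2  7.3]
tip [-52.  -95.5  46.1] mark [ -52.  -102.9   55.4]
```

```bash

python3 -m inch '[[-0.0014,0,0.0014,0,0,0,1],[-0.0007,0,0.0007,0,0,0,1],[0,0,0,0,0,0,1]]'
python3 look.py s6
python3 -m inch '[[-0.0014,0,0.0014,0,0,0,1],[-0.0007,0,0.0007,0,0,0,1],[0,0,0,0,0,0,1]]'
python3 look.py s7
```

```text
clock: 11.65
eef_pos: [574.7, 213.8, 55.2]
tcp_rot: [-3.139, 0.788, 1.891]
contact_force: [-1.1, 4.0, 6.9]
opening: 0.154
grasp_force: 61.9
wedge x,y,z [-45.    1.4   8. ] F rig [-4.1  0.2  6.9]
tip [-52.  -95.5  46.2] mark [ -52.  -102.9   55.4]
clock: 12.0
eef_pos: [575.4, 212.4, 55.2]
tcp_rot: [-3.14, 0.786, 1.891]
contact_force: [-5.2, 11.0, 8.5]
opening: 0.147
grasp_force: 62.9
wedge x,y,z [-43.5   1.7   8. ] F rig [-12.1  -1.7   8.5]
tip [-52.  -95.5  46.2] mark [ -52.  -102.9   55.4]
```

```bash

python3 -m inch '[[-0.0007,0,0.0007,0,0,0,1],[0,0,0,0,0,0,1],[0,0,0,0,0,0,1]]'
python3 look.py s8
python3 -m inch '[[-0.0007,0,0.0007,0,0,0,1],[0,0,0,0,0,0,1],[0,0,0,0,0,0,1]]'
python3 look.py s9
```

```text
clock: 12.35
eef_pos: [575.5, 212.2, 55.2]
tcp_rot: [-3.141, 0.785, 1.89]
contact_force: [-8.1, 15.8, 10.6]
opening: 0.149
grasp_force: 63.6
wedge x,y,z [-43.3   1.7   8. ] F rig [-17.5  -3.   10.6]
tip [-52.  -95.5  46.3] mark [ -52.  -102.9   55.4]
clock: 12.7
eef_pos: [575.9, 211.7, 55.2]
tcp_rot: [-3.141, 0.785, 1.89]
contact_force: [-8.7, 17.0, 11.4]
opening: 0.155
grasp_force: 63.9
wedge x,y,z [-42.7   1.9   8. ] F rig [-18.8  -3.3  11.4]
tip [-52.  -95.5  46.6] mark [ -52.  -102.9   55.4]
```

```bash

python3 -m inch '[[-0.0009,-0.0002,0.0005,0,0,0,1],[-0.0004,0,0.0004,0,0,0,1],[0,0,0,0,0,0,1],[0,0,0,0,0,0,1]]'
python3 look.py s10
python3 -m inch '[[-0.0008,-0.0001,0.0006,0,0,0,1],[-0.0004,0,0.0004,0,0,0,1],[0,0,0,0,0,0,1],[0,0,0,0,0,0,1]]'
python3 look.py s11
```

```text
clock: 13.15
eef_pos: [576.5, 210.3, 55.2]
tcp_rot: [3.141, 0.784, 1.891]
contact_force: [-6.5, 17.0, 8.6]
opening: 0.152
grasp_force: 63.6
wedge x,y,z [-41.2   2.1   8. ] F rig [-18.1  -1.2   8.6]
tip [-52.  -95.5  47.5] mark [ -52.  -102.9   55.4]
clock: 13.6
eef_pos: [577.0, 209.0, 55.3]
tcp_rot: [3.141, 0.784, 1.89]
contact_force: [-6.9, 17.3, 8.7]
opening: 0.156
grasp_force: 63.5
wedge x,y,z [-39.8   2.2   8.1] F rig [-18.6  -1.5   8.7]
tip [-52.  -95.4  48.1] mark [ -52.  -102.9   55.4]
```

```bash

python3 -m inch '[[-0.0008,-0.0001,0.0006,0,0,0,1],[-0.0007,-0.0001,0.0007,0,0,0,1],[-0.0007,0,0.0007,0,0,0,1],[-0.0007,0,0.0007,0,0,0,1],[-0.0007,0,0.0007,0,0,0,1],[0,0,0,0,0,0,1],[0,0,0,0,0,0,1]]'
python3 look.py s12
python3 -m inch '[[-0.0008,-0.0001,0.0006,0,0,0,1],[-0.0007,-0.0001,0.0007,0,0,0,1],[-0.0007,0,0.0007,0,0,0,1],[-0.0007,0,0.0007,0,0,0,1],[0,0,0,0,0,0,1],[0,0,0,0,0,0,1]]'
python3 look.py s13
```

```text
clock: 14.35
eef_pos: [578.7, 203.7, 55.3]
tcp_rot: [3.141, 0.784, 1.891]
contact_force: [-3.0, 14.3, 5.3]
opening: 0.151
grasp_force: 62.6
wedge x,y,z [-34.3   2.2   8.1] F rig [-14.5   1.3   5.3]
tip [-52.  -95.4  51.2] mark [ -52.  -102.9   55.4]
clock: 15.0
eef_pos: [579.7, 199.4, 55.3]
tcp_rot: [-3.141, 0.785, 1.891]
contact_force: [-1.3, 11.1, 3.3]
opening: 0.153
grasp_force: 62.0
wedge x,y,z [-29.8   1.9   8.1] F rig [-11.    2.1   3.3]
tip [-52.  -97.2  53.6] mark [ -52.  -102.9   55.4]
```

```bash

python3 -m inch '[[-0.0007,0,0.0007,0,0,0,1],[-0.0007,0,0.0007,0,0,0,1],[-0.0004,0,0.0004,0,0,0,1],[0,0,0,0,0,0,1],[0,0,0,0,0,0,1]]'
python3 look.py s14; python3 gauge.py s14
python3 -c "
from h import *
a=crop(load('s14'),355,235,40,40,12);cv2.imwrite('pics/gb.png',a)"
```

```text
clock: 15.55
eef_pos: [580.4, 197.1, 55.3]
tcp_rot: [-3.141, 0.785, 1.891]
contact_force: [-1.8, 11.8, 3.4]
opening: 0.158
grasp_force: 62.2
wedge x,y,z [-27.4   1.9   8.1] F rig [-11.8   1.7   3.4]
tip [-52.  -97.2  54.4] mark [ -52.  -102.9   55.3]
[(362, 257.24, 76), (363, 256.97, 146), (364, 257.36, 163), (365, 257.58, 168), (366, 257.63, 161), (367, 257.91, 136), (368, 258.12, 124), (369, 258.77, 97), (370, 258.47, 70), (371, 258.29, 24)]
[(374, 259.31, 26), (375, 258.9, 82), (376, 259.01, 76), (377, 259.28, 82), (378, 259.5, 82), (379, 259.52, 42)]
s14 [[-52.0, -79.8, 54.5], [-52.0, -97.2, 54.4]]
s14 [[-52.0, -102.9, 55.3], [-52.0, -112.4, 55.9]]
```

View pics/gb.png

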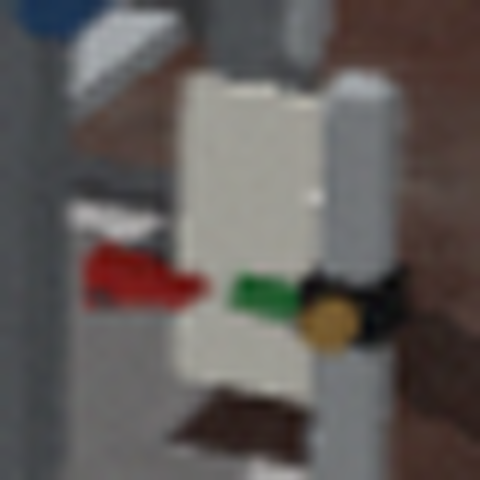

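```bash

python3 -m inch '[[-0.0006,0,0.0006,0,0,0,1],[-0.0005,0,0.0005,0,0,0,1],[0,0,0,0,0,0,1],[0,0,0,0,0,0,1]]'
python3 look.py s15
python3 -m inch '[[0,0,0,0,0,0,0.5],[0,0,0,0,0,0,0.3],[0,0,0,0,0,0,0.2],[0,0,0,0,0,0,0.2],[0,0,0,0,0,0,0.2]]'
python3 look.py s16
```

```text
clock: 16.0
eef_pos: [580.8, 195.9, 55.3]
tcp_rot: [-3.141, 0.784, 1.891]
contact_force: [-2.5, 14.1, 4.7]
opening: 0.152
grasp_force: 62.6
wedge x,y,z [-26.1   1.9   8.1] F rig [-14.2   1.8   4.7]
tip [-52.  -97.2  55.5] mark [ -52.  -102.9   55.4]
clock: 16.55
eef_pos: [579.9, 192.3, 55.1]
tcp_rot: [-3.136, 0.789, 1.892]
contact_force: [0.2, 1.1, -0.8]
opening: 0.398
grasp_force: 0.0
wedge x,y,z [-23.    0.    7.9] F rig [-1.   0.5 -0.8]
tip [-52.  -95.2  55.1] mark [ -52.  -102.9   55.3]
```

```bash

python3 -m inch '[[0,0,-0.01,0,0,0,0.2],[0,0,-0.02,0,0,0,0.2],[0,0,-0.03,0,0,0,0.2],[0,0,-0.03,0,0,0,0.2],[0,0,-0.03,0,0,0,0.2],[0,0,0,0,0,0,0.2],[0,0,0,0,0,0,0.2],[0,0,0,0,0,0,0.2]]'
python3 look.py s17; python3 gauge.py s17
python3 - <<'E'
from rig import eyes
from h import *
m=np.zeros((600,800,3),np.uint8);f=load('s17');m[:480,:400]=crop(f,290,190,100,120,4)
m[:480,400:]=crop(f,355,240,33,40,12)[:480,:396].repeat(1,0) if 0 else cv2.resize(f['img'][240:280,355:388],(400,480),interpolation=cv2.INTER_CUBIC)
cv2.imwrite('pics/end.png',m)
E
```

```text
clock: 17.4
eef_pos: [553.2, 273.0, 139.3]
tcp_rot: [-3.135, 0.789, 1.893]
contact_force: [0.4, -0.4, -0.4]
opening: 0.405
grasp_force: 0.0
wedge x,y,z [-108.    -1.6   92.1] F rig [ 0.5  0.3 -0.4]
tip [-52.  -95.2  55.1] mark [ -52.  -102.9   55.3]
[(362, 257.45, 121), (363, 257.41, 189), (364, 257.17, 205), (365, 257.38, 178), (366, 257.6, 158), (367, 257.79, 132), (368, 258.02, 115), (369, 258.12, 112), (370, 258.38, 68)]
[(374, 259.29, 24), (375, 258.88, 80), (376, 259.03, 77), (377, 259.33, 81), (378, 259.51, 80), (379, 259.49, 43)]
s17 [[-52.0, -79.8, 54.1], [-52.0, -95.2, 55.1]]
s17 [[-52.0, -102.9, 55.3], [-52.0, -112.4, 55.9]]
```

View pics/end.png

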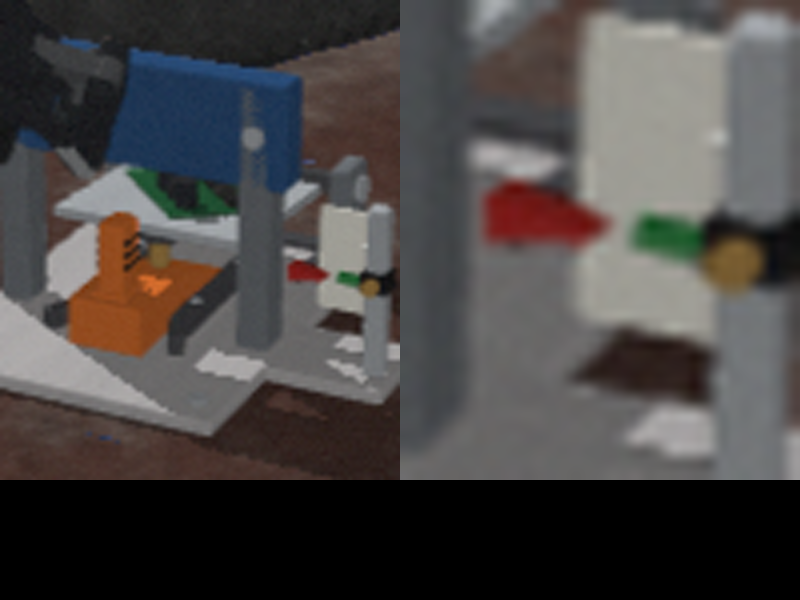

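The end picture shows the wedge flat between the rails with the foot on its ramp. The needle tip (about 371, 258.4) is level with the mark (about 375, 258.9), and the gripper is clear.

```bash
python3 -c "
from rig import r
print(r.sign_off())"
```

```text
the job is handed in; nothing more can be done
None
```

I handed the job in: the wedge is released between the rails carrying the table, the needle reads within about 0.5 mm of the green mark by camera, and the gripper is clear; sign-off gave no pass or fail result.

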